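# Roll the adjuster wheel to set a sample clamp to its gauge mark

### The arm

A 6-joint arm with a two-finger parallel gripper is mounted at the origin on a cart in front of the work surface, level with it; the furniture and walls round the work are solid. World frame = base frame: x ahead of the robot, y to its left, z up, the work surface at z = 0. Lengths are in m, angles in rad, forces in N, time in s.
With the tool pointing down it reaches from about 0.35 to 0.85 m from the base axis. Payload 8.1 kg.
Tool frame: the origin (TCP) lies between the finger pads; the fingertips stand 19 mm ahead of it and the grasp point (between the pads) is the TCP; z points along the fingers, y is the direction in which the jaws open and shut (so a half turn about z gives the same grasp; the last joint's range is limited). The gripper opens to 85 mm and grips with 20 to 120 N. Pads are 22 mm wide; open, the fingers measure 114 mm over their backs; the gripper's body (76 mm by 85 mm) begins 54 mm behind the grasp point. The pads swing forward as they close: fully open they stand 13 mm farther back than shut.
Start: joints at [1.209, 0.13, 1.488, -0, 1.523, -0.085], TCP at [0.164, 0.577, 0.228] pointing down, gripper open.
Joint ranges: [-2.96, 2.96], [-0.89, 2.26], [0.02, 2.5], [-1.34, 4.48], [0, 2.73], [-2.66, 2.66]. Speed limits (rad/s): [2.39, 2.39, 2.79, 3.14, 3.14, 3.14].

### API

Orientations are given as [roll, pitch, yaw] about the fixed x, y, z axes, in that order (R = Rz(yaw) Ry(pitch) Rx(roll)).
In Python, from plant import bot, cams gives the robot as it stands.
- The arm moves only by the shell command python3 -m pendant 'ROWS' [OPENING] [FORCE]. ROWS is JSON, one flat list of numbers, 4 for each row, row after row: the shift along the tool's x, y, z each as a share of 150 mm, from -1 to 1, then the turn about the tool's z as a share of 0.5 rad, from -1 to 1. A call has 1 to 12 rows; each row shifts and turns the pose as measured when the row begins, along the tool's axes as they then stand; what a row does not reach is not made up. A row lasts 1/12 s, in which the tool goes at most 41.7 mm and 7.16 degrees, less where a joint would pass 70% of its speed; a pose out of reach is approached as far as the arm can. A call with a number of a shift or a turn outside -1 to 1 is refused whole. A call with a gripper value outside its range is refused whole. OPENING is the opening, from 0 (shut) to 1 (fully open), set as the call begins (- or left out, the last holds). The fingers move at their own pace and stop on an object; FORCE is the grip in N (left out, the last holds). Time passes only in rows, so rows that do not move let the fingers close. It gives the time, the measured TCP pose, the force and the opening at its end, in the units of the state.
- bot.get_state(): the state, without advancing time (a new reading comes with each control period).
- cams.camera(name): name is "scene" or "side" or "wrist"; returns (picture, depth): 480x640x3 uint8, red, green, blue; 480x640 float32, m along the optical axis (not along the pixel's ray), 0 where there is no reading.
- cams.get_calibration(name): a dict with "fx", "fy", "cx", "cy" (pixels), "world_from_camera" (4x4, takes a point from camera to world coordinates). Camera axes: x right, y up, looking along -z (the intrinsics and any distortion apply to the point x, -y, -z); pixel columns grow to the right and rows downward; lengths in m; the calibration is good to about 2 mm. The wrist camera is an equidistant fisheye: a pixel r from the principal point sees the ray r / f radians off the axis. A picture is of the moment at which its call begins: read the wrist's pose just before it. get_calibration takes no time and is no camera call; for the wrist camera it gives the pose at the moment of the call.
- bot.finish_job(): hands the job in, once; it reports no verdict.
The state is a dict: "time_s": time; "joints": joint angles; "joint_velocities": joint speeds; "effort": joint torques, N m; "ee_pos": TCP position; "tcp_rot": TCP orientation; "wrist_force": force on the tool from outside, world axes, zero at the start; "moment": the same for the moment, N m; "opening": opening from 0.0 (shut) to 1.0 (fully open).
Only numpy, scipy, OpenCV 4.12 (cv2) and the standard library are available. Lean on these libraries where they do the work, as an engineer would, in place of code of your own. Each camera call takes 0.05 s, during which the arm holds its last target.

### The job

Set the sample clamp on the bench to its gauge: with a fingertip on top of the knurled wheel, roll it so that the moving jaw closes up until its pointer stands in the notch of the gauge clip, then take the hand away. Roll the wheel by pressing lightly on it from above, without pinching it or pressing hard, do not push the jaw itself, and leave the loose vial, tube and petri dish where they are.

Things in the scene. Friction and masses are not known exactly. Their poses are not given: they have to be found in the camera images.
- clamp: the sample clamp, fixed to the bench: aluminium base plate 150 x 270 mm, top 12 mm above the bench. Origin: bench level, centre of the plate; z up; x across it, from the scale edge (nearest the robot) to the back edge; y along it, from the wheel end to the fixed jaw, which stands 60 mm high with its face at y = +100 mm. The wheel stands at x = 0, y = -80 mm.
- housing (a point): middle of the grey wheel housing, at the height of its two side cheeks' upper edges, 84 mm above the bench. The housing is 42 mm long in clamp y (cheeks 15 to 21 mm either side of the wheel's mid-plane) and 96 mm in clamp x; its end walls (clamp x = +-42 to 48 mm) reach 61 mm above the bench.
- wheel: the knurled adjuster wheel, steel, 72 mm diameter, 24 mm wide, finely ridged; origin at its centre on the axle, 60 mm above the bench; axle along the clamp's y (this frame turns with the wheel). It turns stiffly (about 1.7 N at the rim), stays where it is left, and drives the jaw 8 mm per radian, i.e. 1 mm of jaw per 4.5 mm of rim, so several strokes are needed.
- wheel_top (a point): the highest point of the unpressed wheel, 96 mm above the bench, 12 mm above the housing. Rolling the top to clamp +x (away from the robot) closes the jaw (to clamp +y); back opens it. The wheel's beam is sprung: the wheel gives downward up to 9 mm, about 3 N at first touch and 1.2 N more per mm; 4 to 7 mm gives a good friction grip. This point is fixed in the clamp.
- jaw: the moving jaw, dark steel with a rubber face, 60 mm high, sliding along the clamp's y on two guide rods; origin at bench level under its face, which looks at the fixed jaw. Not to be pushed directly.
- pointer_tip (a point): the tip of the jaw's thin dark steel pointer (2 mm wide, pointing to the clamp's -x), 22 mm above the bench; it moves with the jaw
- gauge_clip: the small dark steel gauge clip, 26 mm long, hooked on the scale edge of the base plate, at a different place each time; axes as the clamp's; origin at its underside, in the middle of its length
- notch (a point): the middle of the gauge clip's notch, at its inner edge: an open gap 6 mm wide between the clip's two raised blocks. The pointer has to stand in front of it: pointer tip and notch at the same clamp y. At the start the pointer is 12 to 33 mm short of it, on the wheel side.
- vial: loose capped sample vial, 22 mm diameter, 35 mm high, standing on the base plate's back edge behind the jaws (bystander); origin at its underside
- tube: loose capped conical tube, 19 x 118 mm, lying on the bench in front of the clamp (bystander)
- dish: loose petri dish, 89 mm diameter, 16 mm high, on the bench beside the fixed jaw (bystander)

How it is judged:
By the outcome, as a careful person would: the job done as asked, in the order asked, and still so for the second after the job is handed in, with the robot touching nothing.
It also fails if it takes over 42 s, if anything falls off the work surface, if the arm or the gripper's body presses on something with over 40 N, if the wrist force passes 120 N, or if a joint passes its speed limit or range.

## Working session

There is one attempt and no reset: what is moved stays moved. The work goes in short steps, Python scripts to look and compute and a shell command to move; the robot and the scene stay as the last step left them, time stands still between calls to the robot, and variables do not carry over. Pictures are saved under pics/ and viewed, and the job is handed in when it is done.

```bash
ls; mkdir -p pics; cat > h.py <<'E'
import numpy as np,cv2
from plant import bot,cams
def snap(n,f):
    p,d=cams.camera(n); cv2.imwrite(f'pics/{f}.png',p[:,:,::-1]); np.save(f'pics/{f}_d.npy',d); return p,d
E
python3 - <<'E'
from h import *
for n in ("scene","side","wrist"):
    c=cams.get_calibration(n); np.save(f'pics/{n}_cal.npy',c,allow_pickle=True)
    snap(n,n+'0'); print(n,{k:(np.round(v,3).tolist() if k=="world_from_camera" else v) for k,v in c.items()})
s=bot.get_state(); print(s)
E
```

```text
pics
scene {'fx': 591.1366002334286, 'fy': 591.1366002334286, 'cx': 313.982719585168, 'cy': 252.49052746424184, 'world_from_camera': [[-0.69, 0.394, -0.607, -0.036], [-0.723, -0.353, 0.594, 0.537], [0.02, 0.849, 0.529, 0.573], [0.0, 0.0, 0.0, 1.0]]}
side {'fx': 553.7097898650755, 'fy': 553.7097898650755, 'cx': 307.4653469091021, 'cy': 244.3784149876023, 'world_from_camera': [[0.866, 0.312, -0.39, 0.163], [-0.499, 0.576, -0.647, -0.535], [0.022, 0.755, 0.655, 0.673], [0.0, 0.0, 0.0, 1.0]]}
wrist {'fx': 371.64829954431775, 'fy': 371.64829954431775, 'cx': 318.1323517744384, 'cy': 233.8774508431105, 'world_from_camera': [[0.274, -0.913, -0.304, 0.086], [0.962, 0.259, 0.088, 0.599], [-0.001, -0.316, 0.949, 0.372], [0.0, 0.0, 0.0, 1.0]]}
{'time_s': 0.15, 'joints': array([ 1.20860344e+00,  1.30990640e-01,  1.48905527e+00, -1.92144661e-05,
        1.52298679e+00, -8.53736677e-02]), 'joint_velocities': array([ 1.51205807e-03, -1.89225859e-03, -2.96398068e-03,  9.19768127e-05,
        8.74831650e-04, -3.62092174e-04]), 'effort': array([ 8.07322922e-04, -5.70064080e+01, -5.01158416e+01, -2.56413250e-04,
        9.45655920e-03,  4.50519826e-05]), 'ee_pos': array([0.16379438, 0.5767594 , 0.22726929]), 'tcp_rot': array([-3.14015622e+00, -1.03671068e-04,  2.86477429e+00]), 'wrist_force': array([0.49490433, 1.04471317, 0.38947061]), 'moment': array([-0.01763963,  0.0138328 , -0.03539005]), 'opening': 0.997698569478462}
```

View pics/scene0.png

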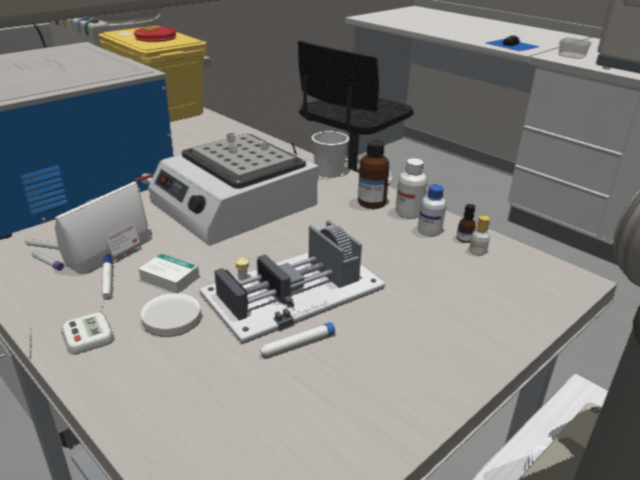

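View pics/side0.png

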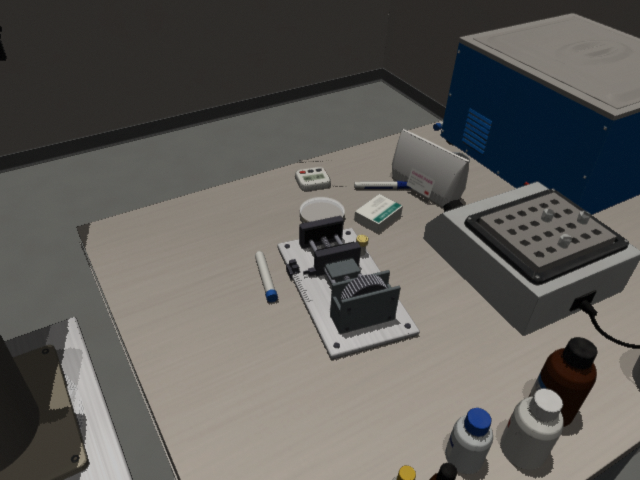

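View pics/wrist0.png

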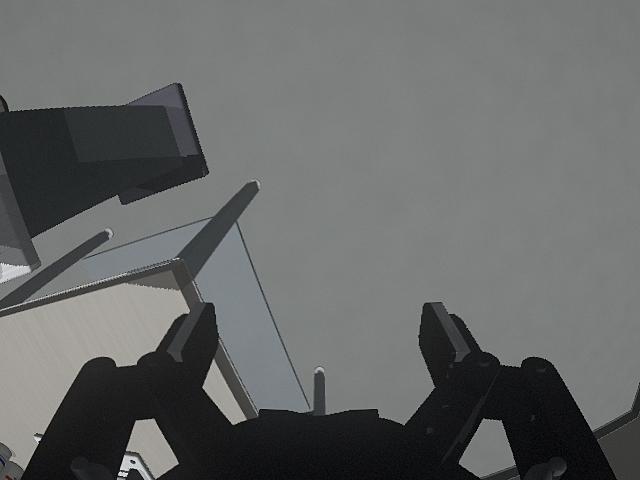

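The scene view shows the clamp around (295,290) with the wheel at (335,250). The side view shows the wheel at (360,290) and the clip at (292,268). I'll enlarge both.

```bash
python3 - <<'E'
import cv2
a=cv2.imread('pics/scene0.png')[210:360,195:395]; cv2.imwrite('pics/sc.png',cv2.resize(a,None,fx=4,fy=4,interpolation=cv2.INTER_CUBIC))
a=cv2.imread('pics/side0.png')[210:355,250:420]; cv2.imwrite('pics/sd.png',cv2.resize(a,None,fx=4,fy=4,interpolation=cv2.INTER_CUBIC))
E
```

```text
(no output)
```

View pics/sc.png

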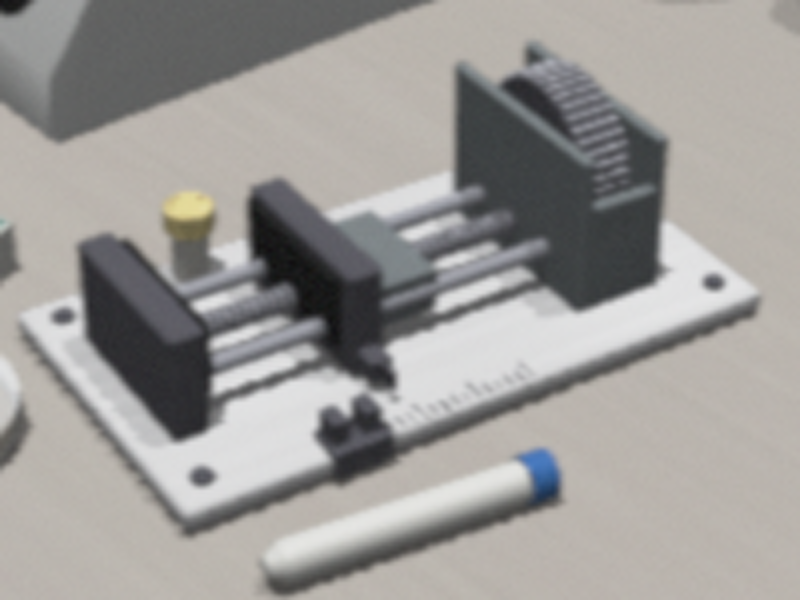

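View pics/sd.png

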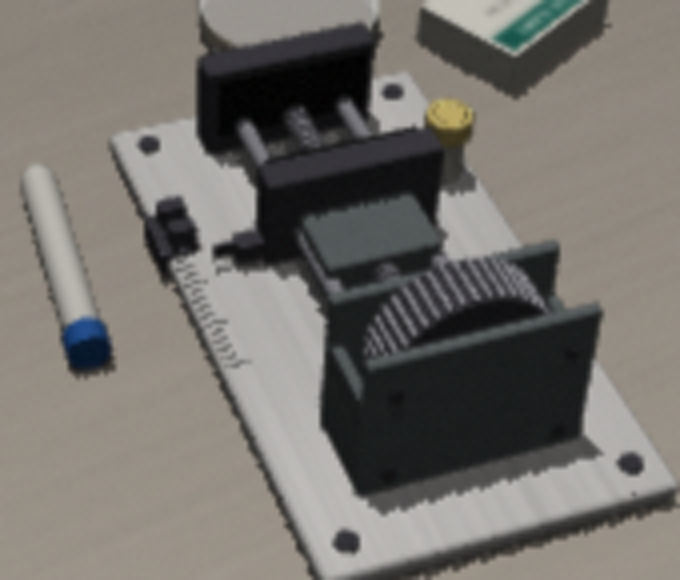

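```bash
cat >> h.py <<'E'
def cal(n): return np.load(f'pics/{n}_cal.npy',allow_pickle=True).item()
def ray(c,u,v):
    T=np.array(c['world_from_camera']); d=np.array([(u-c['cx'])/c['fx'],-(v-c['cy'])/c['fy'],-1.]); return T[:3,3],T[:3,:3]@d
def onz(c,u,v,z):
    o,d=ray(c,u,v); return o+d*(z-o[2])/d[2]
def tri(r):
    A=sum(np.eye(3)-np.outer(d,d)/(d@d) for o,d in r); b=sum((np.eye(3)-np.outer(d,d)/(d@d))@o for o,d in r); return np.linalg.solve(A,b)
S=lambda u,v:(195+u/4-.375,210+v/4-.375)
D=lambda u,v:(250+u/4-.375,210+v/4-.375)
E
python3 - <<'E'
from h import *
sc,sd=cal('scene'),cal('side')
for n,p in dict(FL=(22,318),FR=(188,520),WR=(758,293)).items(): print('scene',n,onz(sc,*S(*p),.012)*1000)
for n,p in dict(fixedscale=(115,140),fixedback=(410,78),wheelscale=(325,572),wheelback=(675,490)).items(): print('side',n,onz(sd,*D(*p),.012)*1000)
# pointer tip / cheek corners
print('ptr',onz(sc,*S(393,378),.022)*1000,onz(sd,*D(215,252),.022)*1000)
print('screws',[ (onz(sc,*S(*p),.012)*1000).round(1) for p in((63,316),(202,476),(713,282))],[ (onz(sd,*D(*p),.012)*1000).round(1) for p in((149,145),(392,91),(630,463),(346,541))])
E
```

```text
scene FL [649.63337108 122.8474897   12.        ]
scene FR [505.21788569 150.06070308  12.        ]
scene WR [ 460.77250821 -113.4468606    12.        ]
side fixedscale [509.19746817 143.23141614  12.        ]
side fixedback [652.18963394 116.46876338  12.        ]
side wheelscale [ 463.97829049 -111.22640316   12.        ]
side wheelback [ 603.75654655 -143.28378778   12.        ]
ptr [509.00179103  47.21389292  22.        ] [507.57086055  48.70736142  22.        ]
screws [array([639.7, 109.8,  12. ]), array([521.5, 130.9,  12. ]), array([ 478.7, -105.5,   12. ])] [array([521.1, 132.8,  12. ]), array([639.4, 112.5,  12. ]), array([ 596.8, -123.9,   12. ]), array([ 478.6, -102.7,   12. ])]
```

Screw holes agree between the two views to about 3 mm. The clamp centre is at about (559, 4) mm with clamp yaw about -0.179, which puts the wheel top near (545, -75, 96). I'll head over with the gripper shut.

```bash
python3 -m pendant '[-0.2,-0.19,0,0,-0.2,-0.19,0,0,-0.2,-0.19,0,0,-0.2,-0.19,0,0,-0.2,-0.19,0,0,-0.2,-0.19,0,0,-0.2,-0.19,0,0,-0.2,-0.19,0,0,-0.2,-0.19,0,0,-0.2,-0.19,0,0]' 0 20; cat > st.py <<'E'
from h import *
import sys
C=np.array([.55905,.00375]); X=np.array([.984,-.178]); Y=np.array([.178,.984])
if len(sys.argv)>1: C=np.array([float(sys.argv[1]),float(sys.argv[2])])
s=bot.get_state(); p=s['ee_pos']; y=s['tcp_rot'][2]
print('t',s['time_s'],'tcp',(p*1000).round(1),'rot',s['tcp_rot'].round(4),'F',s['wrist_force'].round(1),'op',round(s['opening'],3))
q=p[:2]-C; print('clamp xy of tcp mm',(q@X*1000).round(1),(q@Y*1000).round(1),'tip z',(p[2]-.019)*1000)
d=C-.08*Y-p[:2]; print('to wheel, tool x,y shares',(d@[np.cos(y),np.sin(y)]/.15).round(3),(d@[np.sin(y),-np.cos(y)]/.15).round(3),'turn share',((y-(np.pi-.179))/.5).round(3))
E
python3 st.py
```

```text
time_s: 0.98
ee_pos: [0.3715, 0.2185, 0.2213]
tcp_rot: [-3.133, -0.004, 2.878]
wrist_force: [0.6, 0.6, -0.2]
opening: 0.004
t 0.9833 tcp [371.5 218.5 221.3] rot [-3.1335 -0.0039  2.8784] F [ 0.6  0.6 -0.2] op 0.004
clamp xy of tcp mm -222.8 177.9 tip z 202.27963800432403
to wheel, tool x,y shares -1.625 -1.588 turn share -0.168
```

```bash
python3 -m pendant '[-0.2,-0.19,0,0,-0.2,-0.19,0,0,-0.2,-0.19,0,0,-0.2,-0.19,0,0,-0.2,-0.19,0,0,-0.2,-0.2,0,0,-0.2,-0.2,0,-0.16,0,0,0,0]' 0 20; python3 st.py; python3 - <<'E'
from h import *
np.save('pics/wrist_cal.npy',cams.get_calibration('wrist'),allow_pickle=True)
snap('wrist','w1')
E
```

```text
time_s: 1.65
ee_pos: [0.5199, -0.0399, 0.2211]
tcp_rot: [-3.133, -0.003, 2.958]
wrist_force: [0.5, -0.4, -0.2]
opening: 0.001
t 1.65 tcp [519.9 -39.9 221.1] rot [-3.1328e+00 -2.5000e-03  2.9578e+00] F [ 0.5 -0.4 -0.2] op 0.001
clamp xy of tcp mm -30.8 -49.9 tip z 202.0640720049742
to wheel, tool x,y shares -0.206 -0.199 turn share -0.01
```

View pics/w1.png

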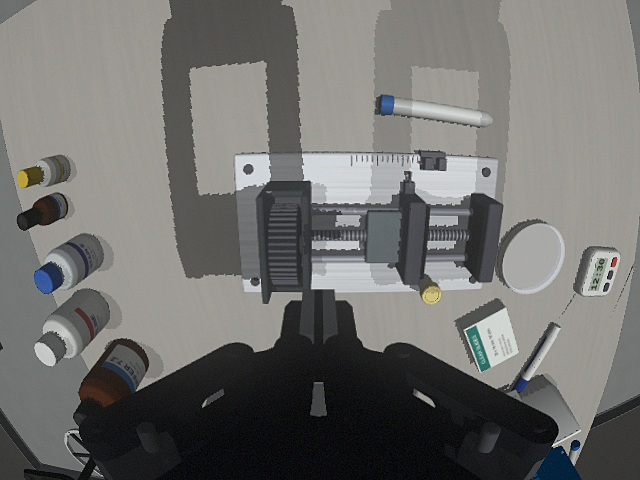

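The wrist view shows the whole clamp: pointer tip near (407,173), clip near (433,158), wheel at (284,240). I'll measure from an enlarged crop.

```bash
python3 - <<'E'
import cv2
a=cv2.imread('pics/w1.png')
cv2.imwrite('pics/w1a.png',cv2.resize(a[145:215,340:500],None,fx=5,fy=5,interpolation=cv2.INTER_CUBIC))
cv2.imwrite('pics/w1b.png',cv2.resize(a[145:300,225:385],None,fx=4,fy=4,interpolation=cv2.INTER_CUBIC)[:600])
E
```

```text
(no output)
```

View pics/w1a.png

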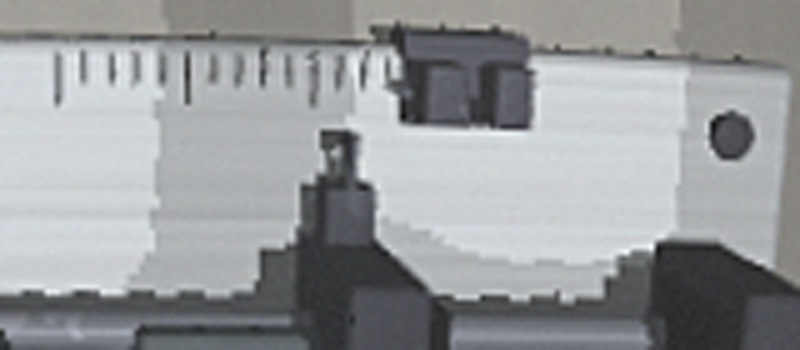

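View pics/w1b.png

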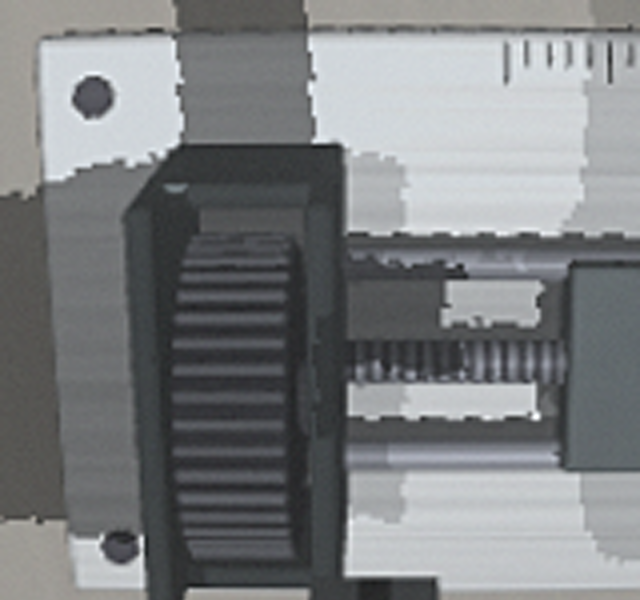

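```bash
cat >> h.py <<'E'
def wray(c,u,v):
    T=np.array(c['world_from_camera']); a=u-c['cx'];b=v-c['cy']; r=np.hypot(a,b); t=r/c['fx']
    d=np.array([np.sin(t)*a/r,-np.sin(t)*b/r,-np.cos(t)]); return T[:3,3],T[:3,:3]@d
def wonz(c,u,v,z):
    o,d=wray(c,u,v); return o+d*(z-o[2])/d[2]
E
python3 - <<'E'
from h import *
c=cal('wrist')
A=lambda u,v:(340+u/5-.4,145+v/5-.4)
B=lambda u,v:(225+u/4-.375,145+v/4-.375)
m=lambda p,z:(wonz(c,*p,z)*1000).round(1)
print('screw fs',m(A(732,135),.012),'ws',m(B(94,96),.012),'wb',m(B(121,547),.012))
print('ptr',m(A(339,133),.022))
print('cheek tops: left cheek corner outer',m(B(125,210),.084),'right cheek outer fr',m(B(342,147),.084))
print('wheel left/right top edge',m(B(172,360),.096),m(B(284,360),.096))
for z in(.012,.022): print('clip',z,m(A(400,122),z),m(A(530,126),z))
E
```

```text
screw fs [520.1 133.3  12. ] ws [ 477.3 -102.6   12. ] wb [ 595.4 -124.1   12. ]
ptr [505.6  47.4  22. ]
cheek tops: left cheek corner outer [493.1 -85.5  84. ] right cheek outer fr [488.9 -41.3  84. ]
wheel left/right top edge [521.5 -80.6  96. ] [525.4 -59.3  96. ]
clip 0.012 [507.2  62.1  12. ] [512.   88.9  12. ]
clip 0.022 [505.4  59.6  22. ] [510.   85.7  22. ]
```

```bash
python3 -m pendant '[-0.035,-0.1,0.1,0,-0.035,-0.1,0.15,-0.01,0,0,0.15,0,0,0,0.15,0,0,0,0.06,0,0,0,0,0]' 0; python3 st.py
```

```text
time_s: 2.2
ee_pos: [0.5228, -0.0685, 0.1272]
tcp_rot: [-3.136, -0.003, 2.954]
wrist_force: [-0.4, 0.5, 0.7]
opening: 0.001
t 2.2 tcp [522.8 -68.5 127.2] rot [-3.1363e+00 -3.1000e-03  2.9541e+00] F [-0.4  0.5  0.7] op 0.001
clamp xy of tcp mm -22.8 -77.6 tip z 108.17244074826402
to wheel, tool x,y shares -0.152 -0.015 turn share -0.017
```

```bash
python3 -m pendant '[0,-0.015,0.05,-0.02,0,0,0.03,0,0,0,0.02,0,0,0,0.01,0]' 0; python3 st.py
```

```text
time_s: 2.53
ee_pos: [0.5234, -0.0692, 0.1124]
tcp_rot: [-3.137, -0.0, 2.967]
wrist_force: [-0.5, -0.0, -1.1]
opening: -0.001
t 2.5333 tcp [523.4 -69.2 112.4] rot [-3.1366e+00 -4.0000e-04  2.9673e+00] F [-0.5 -0.  -1.1] op -0.001
clamp xy of tcp mm -22.1 -78.1 tip z 93.43297774476325
to wheel, tool x,y shares -0.147 -0.013 turn share 0.009
```

```bash
python3 -m pendant '[0,-0.01,0.02,0,0,0,0.01,0]' 0; python3 st.py;  python3 -m pendant '[-0.03,0,0,0,-0.03,0,0,0]'; python3 st.py
```

```text
time_s: 2.7
ee_pos: [0.5242, -0.0707, 0.1091]
tcp_rot: [-3.137, 0.002, 2.968]
wrist_force: [0.3, 0.1, 0.3]
opening: 0.004
t 2.7 tcp [524.2 -70.7 109.1] rot [-3.1365e+00  2.1000e-03  2.9678e+00] F [0.3 0.1 0.3] op 0.004
clamp xy of tcp mm -21.1 -79.5 tip z 90.09645905932241
to wheel, tool x,y shares -0.14 -0.004 turn share 0.01
time_s: 2.87
ee_pos: [0.5335, -0.0724, 0.1096]
tcp_rot: [-3.136, 0.003, 2.968]
wrist_force: [0.0, 0.0, 0.0]
opening: -0.001
t 2.8667 tcp [533.5 -72.4 109.6] rot [-3.1365e+00  2.9000e-03  2.9677e+00] F [0. 0. 0.] op -0.001
clamp xy of tcp mm -11.6 -79.4 tip z 90.58003764955825
to wheel, tool x,y shares -0.078 -0.004 turn share 0.01
```

There's no force where contact was expected, so I'll look.

```bash
python3 - <<'E'
from h import *
p,d=snap('side','s2'); q,e=snap('scene','c2')
cv2.imwrite('pics/s2c.png',cv2.resize(p[180:355,250:430,::-1],None,fx=3.4,fy=3.4,interpolation=cv2.INTER_CUBIC))
cv2.imwrite('pics/c2c.png',cv2.resize(q[180:330,250:410,::-1],None,fx=4,fy=4,interpolation=cv2.INTER_CUBIC))
print(bot.get_state()['wrist_force'])
E
```

```text
[-0.04193437  0.858869   -0.30145467]
```

View pics/s2c.png

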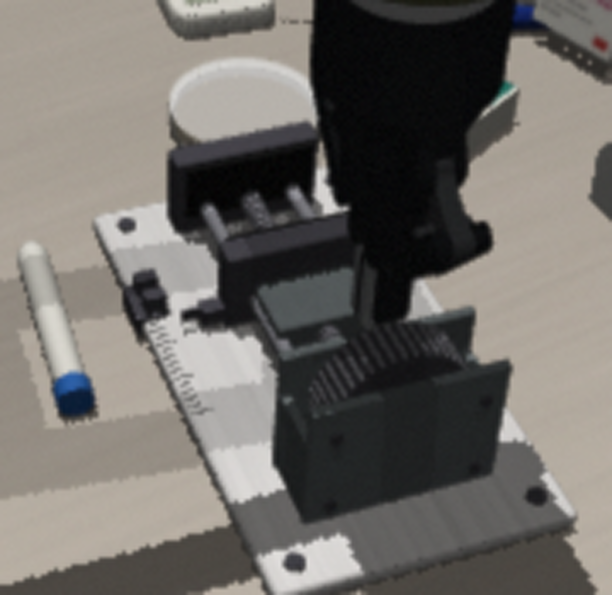

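View pics/c2c.png

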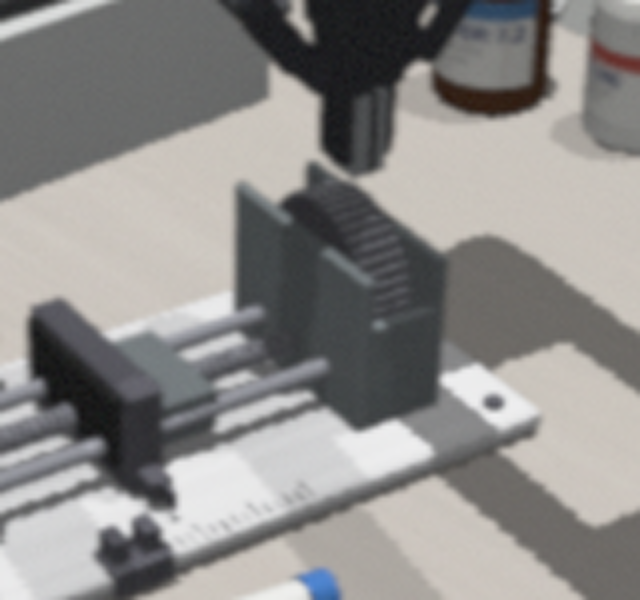

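```bash
python3 - <<'E'
from h import *
sc,sd=cal('scene'),cal('side')
r1=ray(sd,250+388/3.4-.35,180+320/3.4-.35); r2=ray(sc,250+354/4-.4,180+168/4-.4)
p=tri([r1,r2]); print(p*1000)
for o,d in(r1,r2):print(np.linalg.norm(np.cross(p-o,d/np.linalg.norm(d)))*1000)
E
python3 st.py
```

```text
[536.82094484 -75.57689007 110.95304493]
0.17993785264939893
0.17993785264951215
t 2.9667 tcp [533.9 -72.5 109.7] rot [-3.1365  0.0033  2.9676] F [-0.   0.9 -0.3] op -0.004
clamp xy of tcp mm -11.2 -79.5 tip z 90.68117310662277
to wheel, tool x,y shares -0.075 -0.004 turn share 0.01
```

Triangulation puts the fingertip end at z of about 111 mm, close to the TCP height, so it hasn't touched yet. I'll move back to the stroke start and descend in small steps watching the force.

```bash
python3 -m pendant '[0.06,0,0.02,0,0,0,0.02,0,0,0,0.01,0]'; python3 st.py;  python3 -m pendant '[0,0,0.01,0,0,0,0.01,0]'; python3 -m pendant '[0,0,0.01,0,0,0,0.01,0]'; python3 -m pendant '[0,0,0.01,0,0,0,0.005,0]'; python3 st.py
```

```text
time_s: 3.22
ee_pos: [0.5264, -0.0713, 0.1028]
tcp_rot: [-3.136, 0.005, 2.967]
wrist_force: [0.2, -0.0, -0.3]
opening: -0.001
t 3.2167 tcp [526.4 -71.3 102.8] rot [-3.1365  0.0051  2.9674] F [ 0.2 -0.  -0.3] op -0.001
clamp xy of tcp mm -18.8 -79.7 tip z 83.84103366012828
to wheel, tool x,y shares -0.125 -0.003 turn share 0.01
time_s: 3.38
ee_pos: [0.5267, -0.0714, 0.0996]
tcp_rot: [-3.136, 0.005, 2.967]
wrist_force: [-0.0, -0.2, -0.4]
opening: -0.001
time_s: 3.55
ee_pos: [0.5271, -0.0715, 0.0964]
tcp_rot: [-3.136, 0.005, 2.967]
wrist_force: [-0.4, -0.6, -0.0]
opening: -0.001
time_s: 3.72
ee_pos: [0.5272, -0.0716, 0.0936]
tcp_rot: [-3.136, 0.005, 2.967]
wrist_force: [0.0, -0.6, -0.8]
opening: 0.004
t 3.7167 tcp [527.2 -71.6  93.6] rot [-3.1364  0.0052  2.9672] F [ 0.  -0.6 -0.8] op 0.004
clamp xy of tcp mm -18.0 -79.8 tip z 74.62433452920594
to wheel, tool x,y shares -0.12 -0.002 turn share 0.009
```

```bash
python3 - <<'E'
from h import *
p,d=snap('side','s3'); q,e=snap('scene','c3')
a=cv2.resize(p[230:310,310:410,::-1],None,fx=4,fy=4,interpolation=cv2.INTER_CUBIC)
b=cv2.resize(q[200:280,290:390,::-1],None,fx=4,fy=4,interpolation=cv2.INTER_CUBIC)
cv2.imwrite('pics/s3c.png',np.hstack([a,b]))
E
```

```text
(no output)
```

View pics/s3c.png

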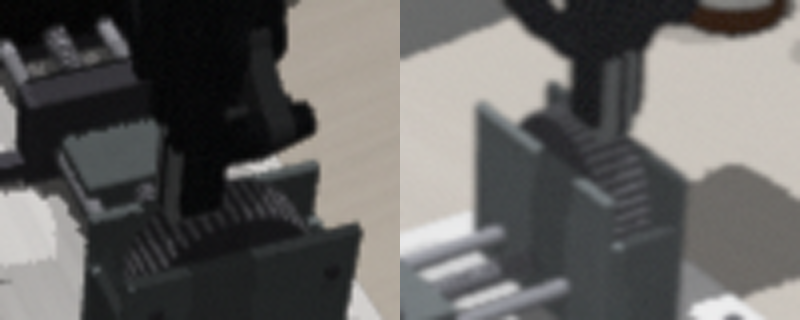

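```bash
python3 - <<'E'
from h import *
sc,sd=cal('scene'),cal('side')
r1=ray(sd,310+195/4-.4,230+215/4-.4); r2=ray(sc,290+207/4-.4,200+139/4-.4)
print(tri([r1,r2])*1000)
E
python3 -m pendant '[0,0,0.01,0]';python3 -m pendant '[0,0,0.01,0]'; python3 -m pendant '[0,0,0,0]'; python3 st.py
```

```text
[528.74821282 -74.56823034  92.36789386]
time_s: 3.9
ee_pos: [0.5274, -0.0716, 0.0925]
tcp_rot: [-3.136, 0.006, 2.967]
wrist_force: [0.3, -0.3, -0.3]
opening: 0.0
time_s: 3.98
ee_pos: [0.5275, -0.0716, 0.091]
tcp_rot: [-3.136, 0.006, 2.967]
wrist_force: [-1.1, 0.1, -0.4]
opening: 0.002
time_s: 4.07
ee_pos: [0.5275, -0.0717, 0.0908]
tcp_rot: [-3.136, 0.006, 2.967]
wrist_force: [-0.3, -0.2, 0.6]
opening: 0.001
t 4.0667 tcp [527.5 -71.7  90.8] rot [-3.1364  0.0059  2.9673] F [-0.3 -0.2  0.6] op 0.001
clamp xy of tcp mm -17.6 -79.8 tip z 71.82382906673739
to wheel, tool x,y shares -0.118 -0.002 turn share 0.009
```

```bash
for i in 1 2; do :; done; python3 -m pendant '[-0.03,0,0,0]'; python3 -m pendant '[-0.03,0,0,0]'; python3 -m pendant '[-0.03,0,0,0]'; python3 -m pendant '[0,0,0,0]'; python3 st.py
```

```text
time_s: 4.15
ee_pos: [0.5313, -0.0724, 0.0908]
tcp_rot: [-3.136, 0.005, 2.967]
wrist_force: [-3.5, -0.6, 4.3]
opening: -0.001
time_s: 4.23
ee_pos: [0.5359, -0.0733, 0.0911]
tcp_rot: [-3.136, 0.005, 2.967]
wrist_force: [-3.3, -0.4, 4.6]
opening: 0.001
time_s: 4.32
ee_pos: [0.5408, -0.0743, 0.0916]
tcp_rot: [-3.136, 0.005, 2.967]
wrist_force: [-1.2, 0.9, 3.7]
opening: -0.004
time_s: 4.4
ee_pos: [0.5421, -0.0744, 0.0921]
tcp_rot: [-3.136, 0.006, 2.967]
wrist_force: [-2.2, 0.4, 4.4]
opening: -0.002
t 4.4 tcp [542.1 -74.4  92.1] rot [-3.1361  0.0061  2.9672] F [-2.2  0.4  4.4] op -0.002
clamp xy of tcp mm -2.8 -79.9 tip z 73.05919555705978
to wheel, tool x,y shares -0.019 -0.001 turn share 0.009
```

Contact: Fz is about 4.4 N at TCP z 92, and friction points along the stroke. I'll press about 3.5 mm more and continue the stroke.

```bash
python3 -m pendant '[0,0,0.015,0,0,0,0.015,0]'; python3 st.py; python3 -m pendant '[-0.03,0,0.004,0,-0.03,0,0.004,0,-0.03,0,0.004,0]';  python3 -m pendant '[-0.03,0,0.004,0]'; python3 st.py
```

```text
time_s: 4.57
ee_pos: [0.5437, -0.0753, 0.0889]
tcp_rot: [-3.135, 0.009, 2.967]
wrist_force: [-3.5, -1.6, 9.1]
opening: -0.002
t 4.5667 tcp [543.7 -75.3  88.9] rot [-3.135   0.0089  2.9673] F [-3.5 -1.6  9.1] op -0.002
clamp xy of tcp mm -1.0 -80.5 tip z 69.88907960820713
to wheel, tool x,y shares -0.007 0.003 turn share 0.009
time_s: 4.82
ee_pos: [0.5587, -0.0781, 0.0887]
tcp_rot: [-3.135, 0.012, 2.967]
wrist_force: [-0.4, 1.2, 5.9]
opening: -0.002
time_s: 4.9
ee_pos: [0.5641, -0.0787, 0.0887]
tcp_rot: [-3.135, 0.014, 2.967]
wrist_force: [-0.8, 1.6, 4.5]
opening: -0.005
t 4.9 tcp [564.1 -78.7  88.7] rot [-3.1353  0.0135  2.9673] F [-0.8  1.6  4.5] op -0.005
clamp xy of tcp mm 19.6 -80.2 tip z 69.70584299104719
to wheel, tool x,y shares 0.131 0.002 turn share 0.009
```

```bash
python3 -m pendant '[0,0,-0.08,0,0.1,0,0,0,0.1,0,0,0,0.06,0,0,0,0,0,0,0]'; python3 st.py; python3 - <<'E'
from h import *
np.save('pics/wrist_cal.npy',cams.get_calibration('wrist'),allow_pickle=True)
p,d=snap('wrist','w2')
cv2.imwrite('pics/w2c.png',p[:260,240:,::-1].repeat(2,0).repeat(2,1))
E
```

```text
time_s: 5.32
ee_pos: [0.5255, -0.0717, 0.1021]
tcp_rot: [-3.135, 0.015, 2.967]
wrist_force: [-1.5, -0.5, -0.4]
opening: 0.002
t 5.3167 tcp [525.5 -71.7 102.1] rot [-3.1354  0.0148  2.9675] F [-1.5 -0.5 -0.4] op 0.002
clamp xy of tcp mm -19.6 -80.2 tip z 83.1201115944017
to wheel, tool x,y shares -0.13 0.001 turn share 0.01
```

View pics/w2c.png

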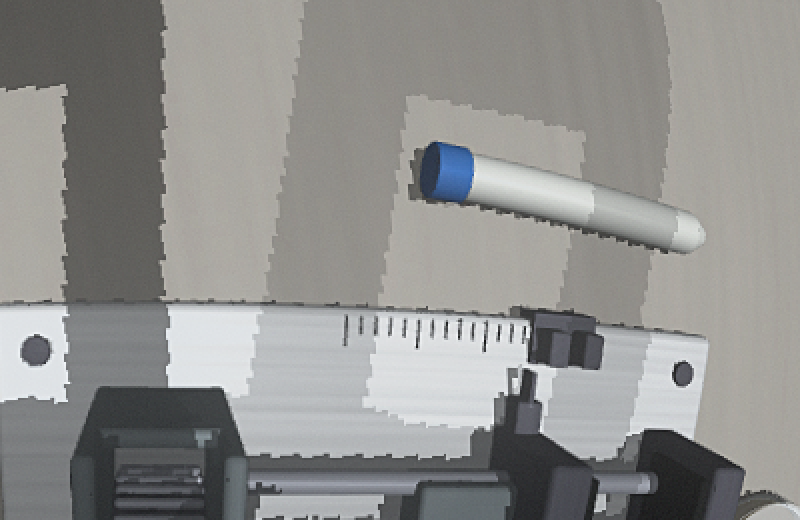

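```bash
cat > cl.py <<'E'
from h import *
C=np.array([.55905,.00375]); X=np.array([.984,-.178]); Y=np.array([.178,.984])
def toc(p): q=p[:2]-C; return np.array([q@X,q@Y,p[2]])*1000
E
python3 - <<'E'
from cl import *
c=cal('wrist')
m=lambda u,v,z:toc(wonz(c,240+u/2-.25,v/2-.25,z)).round(1)
print('ptr',m(528,370,.022),'screws(exp -60,±120)',m(36,350,.012),m(683,373,.012))
for z in(.012,.02):print(m(530,364,z),m(602,367,z))
E
```

```text
ptr [-60.2  42.9  22. ] screws(exp -60,±120) [ -61.3 -119.4   12. ] [-61.2 120.8  12. ]
[-60.5  48.9  12. ] [-61.1  80.2  12. ]
[-61.9  44.6  20. ] [-62.5  74.8  20. ]
```

Pointer went from clamp y 34.2 to 42.9 mm, so the wheel grips without much slip. Next stroke.

```bash
python3 -m pendant '[0,0,0.04,0,0,0,0.035,0,0,0,0.008,0]'; python3 -m pendant '[-0.03,0,0.004,0,-0.03,0,0.007,0,-0.03,0,0.009,0,-0.03,0,0.009,0]'; python3 st.py;  python3 -m pendant '[-0.03,0,0.004,0,-0.03,0,0.004,0,-0.03,0,0.004,0]'; python3 st.py
```

```text
time_s: 5.62
ee_pos: [0.5285, -0.0727, 0.0907]
tcp_rot: [-3.135, 0.019, 2.967]
wrist_force: [-2.2, -0.5, 3.7]
opening: 0.0
time_s: 5.95
ee_pos: [0.5486, -0.0773, 0.0879]
tcp_rot: [-3.133, 0.02, 2.967]
wrist_force: [-1.9, -0.3, 8.2]
opening: 0.001
t 5.95 tcp [548.6 -77.3  87.9] rot [-3.1333  0.0199  2.967 ] F [-1.9 -0.3  8.2] op 0.001
clamp xy of tcp mm 4.1 -81.6 tip z 68.8781849264398
to wheel, tool x,y shares 0.028 0.011 turn share 0.009
time_s: 6.2
ee_pos: [0.5662, -0.0798, 0.0884]
tcp_rot: [-3.134, 0.024, 2.967]
wrist_force: [-1.4, 0.5, 2.8]
opening: -0.002
t 6.2 tcp [566.2 -79.8  88.4] rot [-3.1345  0.024   2.9669] F [-1.4  0.5  2.8] op -0.002
clamp xy of tcp mm 21.9 -80.9 tip z 69.3967413652888
to wheel, tool x,y shares 0.146 0.007 turn share 0.009
```

```bash
python3 -m pendant '[0,0,-0.2,0,0,0.1,-0.2,0,0,0.25,0,0,0,0.25,0,0,0,0.25,0,0,0,0.15,0,0,0,0,0,0]'; python3 st.py; python3 - <<'E'
from h import *
np.save('pics/wrist_cal.npy',cams.get_calibration('wrist'),allow_pickle=True)
p,d=snap('wrist','w3')
cv2.imwrite('pics/w3c.png',p[:,:,::-1])
E
```

```text
time_s: 6.78
ee_pos: [0.5959, 0.0723, 0.1474]
tcp_rot: [-3.136, 0.023, 2.96]
wrist_force: [-0.5, -0.1, 0.9]
opening: 0.003
t 6.7833 tcp [595.9  72.3 147.4] rot [-3.1361  0.0227  2.9601] F [-0.5 -0.1  0.9] op 0.003
clamp xy of tcp mm 24.0 74.0 tip z 128.42845249604196
to wheel, tool x,y shares 0.158 -1.027 turn share -0.005
```

View pics/w3c.png

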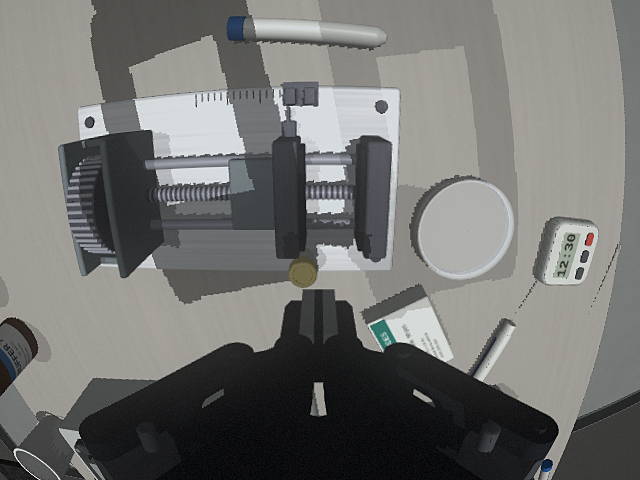

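```bash
python3 - <<'E'
import cv2
a=cv2.imread('pics/w3.png')
cv2.imwrite('pics/w3z.png',cv2.resize(a[75:145,260:340],None,fx=8,fy=8,interpolation=cv2.INTER_CUBIC))
E
```

```text
(no output)
```

View pics/w3z.png

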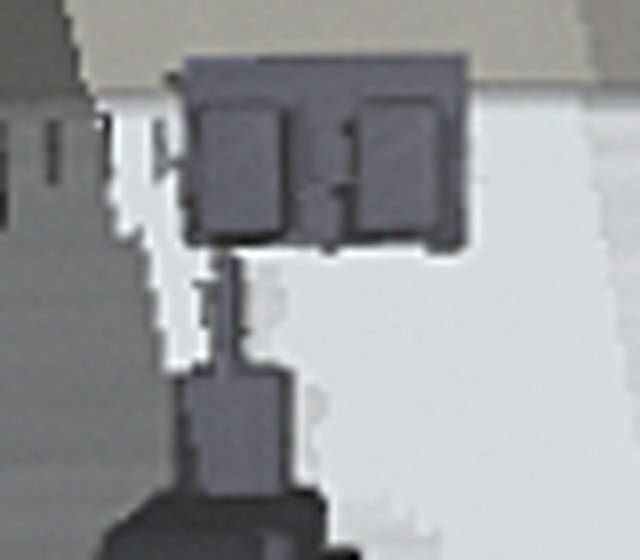

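```bash
python3 - <<'E'
from cl import *
c=cal('wrist'); print('cam',toc(np.array(c['world_from_camera'])[:3,3]))
m=lambda u,v,z:toc(wonz(c,260+u/8-.44,75+v/8-.44,z)).round(1)
print('ptr',m(229,262,.022))
for z in(.012,.016,.022,.026):print(z,'ends',m(187,240,z)[1],m(467,245,z)[1],'gap',m(286,240,z)[1],m(355,240,z)[1],m(320,240,z))
E
```

```text
cam [-60.61311948  75.28479461 290.48286781]
ptr [-59.8  52.6  22. ]
0.012 ends 47.9 73.7 gap 57.1 63.4 [-61.7  60.2  12. ]
0.016 ends 48.3 73.7 gap 57.3 63.6 [-61.7  60.4  16. ]
0.022 ends 48.9 73.7 gap 57.7 63.8 [-61.7  60.7  22. ]
0.026 ends 49.3 73.8 gap 58.0 64.0 [-61.6  60.9  26. ]
```

Notch is at clamp y of about 60.8 mm and the pointer at 52.6, so 8.2 mm remain. That's about 32 mm of stroke at the observed 0.253 mm/mm. I'll do most of it, then check.

```bash
python3 -m pendant '[0.07,-0.25,0,0,0.07,-0.25,0,0,0.07,-0.25,0,0,0.07,-0.25,0,0,0,-0.03,0.1,0,0,0,0.1,0,0,0,0.05,0]'; python3 st.py
```

```text
time_s: 7.42
ee_pos: [0.525, -0.0853, 0.1076]
tcp_rot: [-3.131, 0.023, 2.962]
wrist_force: [0.2, 0.9, -0.4]
opening: 0.002
t 7.4167 tcp [525.  -85.3 107.6] rot [-3.1314  0.0232  2.9619] F [ 0.2  0.9 -0.4] op 0.002
clamp xy of tcp mm -17.6 -93.7 tip z 88.62717023599643
to wheel, tool x,y shares -0.117 0.092 turn share -0.001
```

```bash
python3 -m pendant '[0,0.092,0,0,0,0,0,0]'; python3 st.py; python3 -m pendant '[0,0,0.05,0,0,0,0.04,0,0,0,0.02,0]'; python3 st.py
```

```text
time_s: 7.58
ee_pos: [0.5253, -0.074, 0.1044]
tcp_rot: [-3.131, 0.018, 2.958]
wrist_force: [1.1, 0.6, -0.2]
opening: 0.001
t 7.5833 tcp [525.3 -74.  104.4] rot [-3.131   0.0183  2.9576] F [ 1.1  0.6 -0.2] op 0.001
clamp xy of tcp mm -19.4 -82.5 tip z 85.35997459111267
to wheel, tool x,y shares -0.129 0.017 turn share -0.01
time_s: 7.83
ee_pos: [0.5262, -0.0757, 0.0874]
tcp_rot: [-3.13, 0.019, 2.959]
wrist_force: [-4.4, -3.7, 8.4]
opening: 0.001
t 7.8333 tcp [526.2 -75.7  87.4] rot [-3.1295  0.0193  2.9587] F [-4.4 -3.7  8.4] op 0.001
clamp xy of tcp mm -18.1 -84.0 tip z 68.37650217662978
to wheel, tool x,y shares -0.121 0.027 turn share -0.008
```

```bash
python3 -m pendant '[0,0,-0.06,0,0,0.025,0,0,0,0,0,0]'; python3 st.py; python3 -m pendant '[0,0,0.03,0,0,0.005,0.02,0]'; python3 st.py
```

```text
time_s: 8.08
ee_pos: [0.5266, -0.0719, 0.0961]
tcp_rot: [-3.13, 0.018, 2.959]
wrist_force: [-0.8, -0.0, -0.5]
opening: -0.004
t 8.0833 tcp [526.6 -71.9  96.1] rot [-3.1297  0.018   2.9587] F [-0.8 -0.  -0.5] op -0.004
clamp xy of tcp mm -18.5 -80.2 tip z 77.09867122118057
to wheel, tool x,y shares -0.123 0.002 turn share -0.008
time_s: 8.25
ee_pos: [0.5281, -0.0714, 0.0898]
tcp_rot: [-3.129, 0.021, 2.959]
wrist_force: [-3.2, -2.3, 3.3]
opening: 0.001
t 8.25 tcp [528.1 -71.4  89.8] rot [-3.1291  0.021   2.9595] F [-3.2 -2.3  3.3] op 0.001
clamp xy of tcp mm -17.1 -79.4 tip z 70.78939738790159
to wheel, tool x,y shares -0.114 -0.003 turn share -0.006
```

```bash
python3 -m pendant '[-0.03,0,0.004,0,-0.03,0,0.007,0,-0.03,0,0.009,0,-0.03,0,0.009,0]'; python3 st.py; python3 - <<'E'
from h import *
np.save('pics/wrist_cal.npy',cams.get_calibration('wrist'),allow_pickle=True)
p,d=snap('wrist','w4')
cv2.imwrite('pics/w4z.png',cv2.resize(p[130:250,420:580,::-1],None,fx=5,fy=5,interpolation=cv2.INTER_CUBIC))
E
```

```text
time_s: 8.58
ee_pos: [0.547, -0.0756, 0.0874]
tcp_rot: [-3.127, 0.022, 2.96]
wrist_force: [-2.9, 0.3, 9.7]
opening: 0.0
t 8.5833 tcp [547.  -75.6  87.4] rot [-3.1272  0.0223  2.96  ] F [-2.9  0.3  9.7] op 0.0
clamp xy of tcp mm 2.3 -80.3 tip z 68.44456092630477
to wheel, tool x,y shares 0.015 0.002 turn share -0.005
```

View pics/w4z.png

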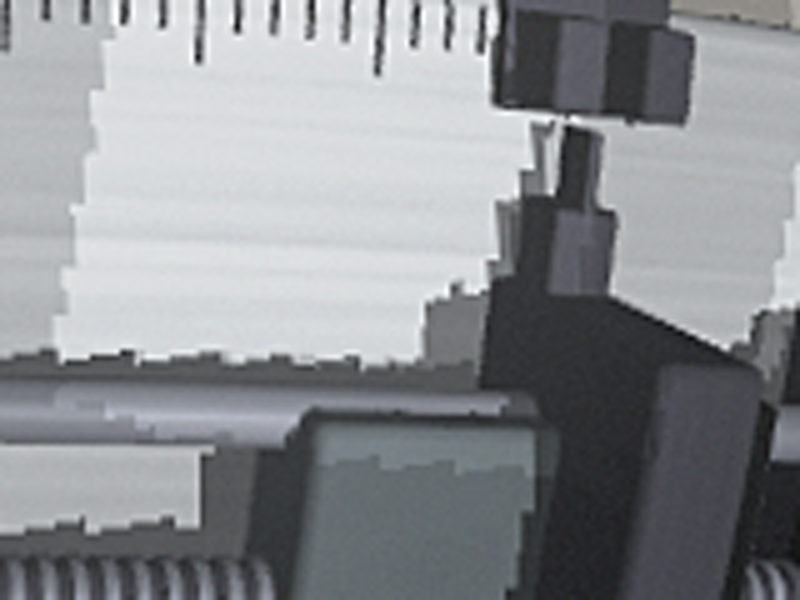

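```bash
python3 - <<'E'
from cl import *
c=cal('wrist')
m=lambda u,v,z:toc(wonz(c,420+u/5-.4,130+v/5-.4,z)).round(1)
print('ptr',m(593,132,.022),m(600,132,.022),m(588,132,.022),'clip end base',m(494,105,.012))
E
```

```text
ptr [-59.8  57.6  22. ] [-59.9  58.7  22. ] [-59.8  56.8  22. ] clip end base [-61.1  47.9  12. ]
```

```bash
python3 -m pendant '[-0.03,0,0.005,0,-0.026,0,0.005,0,0,0,0,0]'; python3 st.py; python3 - <<'E'
from h import *
np.save('pics/wrist_cal.npy',cams.get_calibration('wrist'),allow_pickle=True)
p,d=snap('wrist','w5')
cv2.imwrite('pics/w5z.png',cv2.resize(p[130:250,420:580,::-1],None,fx=5,fy=5,interpolation=cv2.INTER_CUBIC))
E
```

```text
time_s: 8.88
ee_pos: [0.5598, -0.0773, 0.0891]
tcp_rot: [-3.128, 0.029, 2.96]
wrist_force: [0.7, 0.7, 5.7]
opening: -0.0
t 8.8833 tcp [559.8 -77.3  89.1] rot [-3.1283  0.0289  2.9601] F [0.7 0.7 5.7] op -0.0
clamp xy of tcp mm 15.2 -79.6 tip z 70.10047157149968
to wheel, tool x,y shares 0.101 -0.003 turn share -0.005
```

View pics/w5z.png

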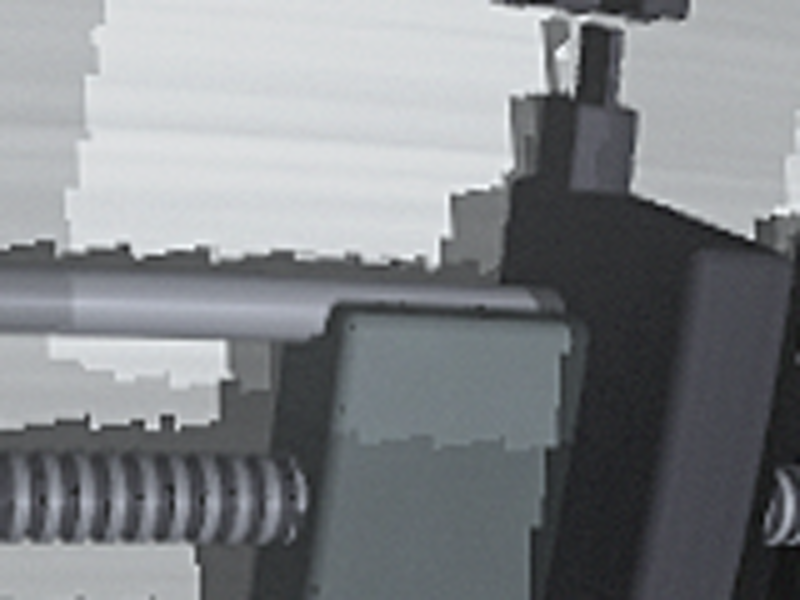

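```bash
python3 - <<'E'
from cl import *
c=cal('wrist')
print('ptr',toc(wonz(c,420+615/5-.4,130+30/5-.4,.022)).round(1))
E
python3 -m pendant '[0,0,-0.2,0,0,0.1,-0.2,0,0,0.2,0,0,0,0.2,0,0,0,0.2,0,0,0,0.12,0,0,0,0,0,0,0,0,0,0]'; python3 st.py; python3 - <<'E'
from h import *
np.save('pics/wrist_cal.npy',cams.get_calibration('wrist'),allow_pickle=True)
p,d=snap('wrist','w6')
cv2.imwrite('pics/w6z.png',cv2.resize(p[75:145,260:360,::-1],None,fx=8,fy=8,interpolation=cv2.INTER_CUBIC))
E
```

```text
ptr [-59.6  61.1  22. ]
time_s: 9.6
ee_pos: [0.5828, 0.0501, 0.1484]
tcp_rot: [-3.131, 0.029, 2.958]
wrist_force: [-0.5, -0.8, -0.8]
opening: -0.002
t 9.6 tcp [582.8  50.1 148.4] rot [-3.1308  0.0288  2.9579] F [-0.5 -0.8 -0.8] op -0.002
clamp xy of tcp mm 15.2 49.8 tip z 129.38968944156534
to wheel, tool x,y shares 0.097 -0.866 turn share -0.009
```

View pics/w6z.png

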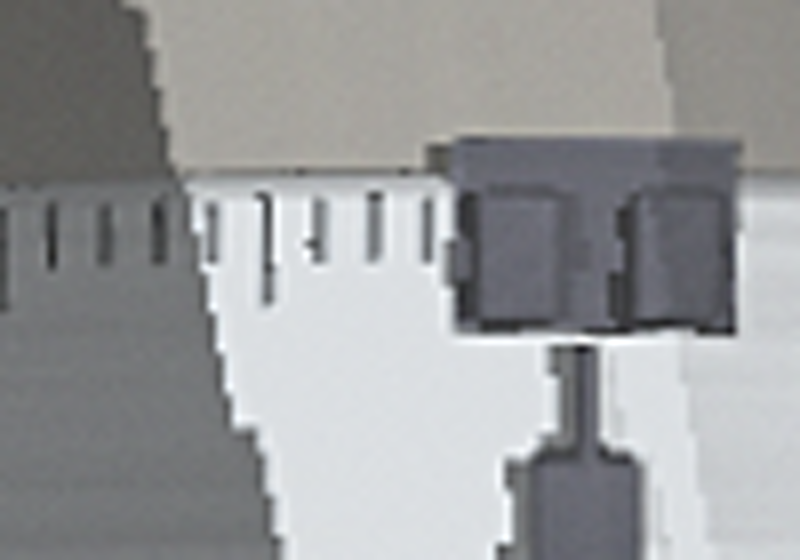

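```bash
python3 - <<'E'
from cl import *
c=cal('wrist'); print('cam',toc(np.array(c['world_from_camera'])[:3,3]))
p=cv2.imread('pics/w6.png').astype(int).sum(2)
for r in (118,119,120,122,124,126): print(r,p[r,324:342])
for r in (101,103,105,108,110): print(r,p[r,314:356])
m=lambda u,v,z:toc(wonz(c,260+u/8-.44,75+v/8-.44,z)).round(1)
print('ptr',m(586,352,.022))
for z in(.012,.016,.022,.026):print(z,'ends',m(456,325,z)[1],m(738,330,z)[1],'gap',m(564,320,z)[1],m(634,320,z)[1])
E
```

```text
cam [-70.34712784  52.09038826 290.93547126]
118 [676 679 679 697 518 298 325 286 121 205 408 654 695 687 681 680 680 679]
119 [668 668 673 699 536 327 351 331 228 305 351 663 625 670 669 668 667 671]
120 [668 668 671 695 537 334 361 333 231 306 354 656 623 673 672 668 670 669]
122 [668 666 670 682 707 588 335 321 230 318 350 640 601 667 671 670 669 674]
124 [669 665 672 671 692 586 335 332 219 312 349 653 624 673 670 668 667 668]
126 [668 668 670 674 692 581 334 329 222 316 350 639 617 614 662 669 668 671]
101 [606 723 549 212 174 216 311 329 320 327 326 321 331 339 351 307 277 278
 295 327 316 327 328 181 168 245 333 288 284 284 294 295 289 304 302 282
 239 300 508 655 632 628]
103 [612 723 556 227 178 205 305 321 323 313 328 328 336 330 345 304 270 285
 299 331 330 328 328 189 176 241 340 339 292 277 289 293 302 299 298 273
 232 282 463 619 608 605]
105 [629 525 292 314 279 205 300 321 320 333 332 332 329 329 332 294 280 285
 283 288 332 330 334 355 189 245 329 334 308 299 294 297 297 291 294 272
 213 244 662 641 619 622]
108 [716 528 310 310 289 209 307 323 324 325 315 317 312 321 340 298 272 286
 282 295 325 328 323 341 187 250 327 329 334 302 286 285 294 289 298 280
 239 239 643 639 623 619]
110 [694 549 316 177 175 212 307 326 313 314 320 323 329 321 333 294 268 288
 320 321 330 319 193 203 170 250 320 333 321 304 281 289 300 289 288 274
 234 294 618 622 617 612]
ptr [-59.5  59.7  22. ]
0.012 ends 48.0 74.0 gap 57.9 64.4
0.016 ends 48.0 73.7 gap 57.9 64.2
0.022 ends 48.1 73.3 gap 57.7 64.0
0.026 ends 48.2 72.9 gap 57.6 63.8
```

Pointer about 59.7–60.3 mm, notch about 60.9. I'll take a closer look with the camera directly above, to remove parallax before a final nudge.

```bash
python3 -m pendant '[-0.07,0.06,0.1,0,0,0,0.08,0,0,0,0,0]'; python3 st.py; python3 - <<'E'
from h import *
np.save('pics/wrist_cal.npy',cams.get_calibration('wrist'),allow_pickle=True)
p,d=snap('wrist','w7')
cv2.imwrite('pics/w7z.png',cv2.resize(p[50:150,260:360,::-1],None,fx=6,fy=6,interpolation=cv2.INTER_NEAREST))
E
```

```text
time_s: 9.9
ee_pos: [0.5958, 0.0537, 0.1206]
tcp_rot: [-3.13, 0.029, 2.956]
wrist_force: [-1.0, -0.0, -0.4]
opening: -0.003
t 9.9 tcp [595.8  53.7 120.6] rot [-3.1302  0.0292  2.9558] F [-1.  -0.  -0.4] op -0.003
clamp xy of tcp mm 27.2 55.6 tip z 101.59101595478614
to wheel, tool x,y shares 0.175 -0.906 turn share -0.014
```

View pics/w7z.png

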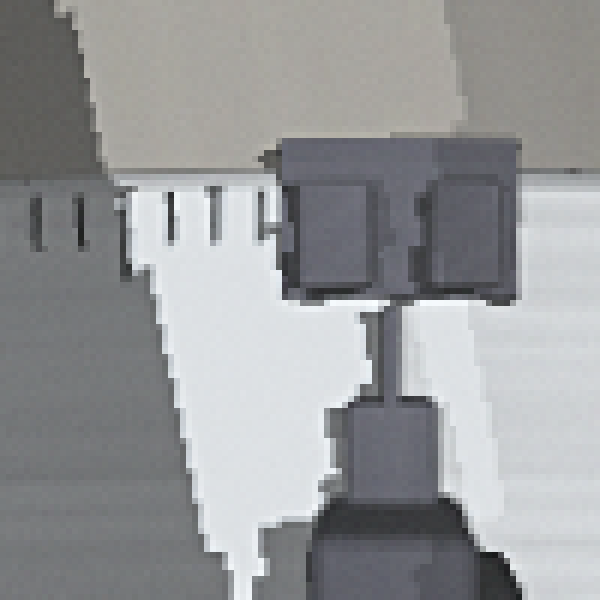

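Overhead, no parallax: pointer centre at column 390, notch/clip centre at about 401 at 9.1 px/mm, so it is about 1.1 mm short. It needs a nudge of about 4.5 mm of rim.

```bash
python3 -m pendant '[0.05,-0.2,0,0,0.05,-0.2,0,0,0.05,-0.2,0,0,0.04,-0.2,0,0,0,0,0,0,0,0,0,0]'; python3 st.py
```

```text
time_s: 10.45
ee_pos: [0.5411, -0.0671, 0.1231]
tcp_rot: [-3.129, 0.029, 2.953]
wrist_force: [1.1, 1.3, 1.0]
opening: -0.001
t 10.45 tcp [541.1 -67.1 123.1] rot [-3.1294  0.0289  2.9529] F [1.1 1.3 1. ] op -0.001
clamp xy of tcp mm -5.0 -72.9 tip z 104.103005127944
to wheel, tool x,y shares -0.034 -0.047 turn share -0.019
```

```bash
python3 -m pendant '[0,-0.047,0.06,0,0,0,0.06,0,0,0,0.03,0,0,0,0,0]'; python3 st.py;  python3 - <<'E'
from h import *
snap('wrist','w8')
E
```

```text
time_s: 10.78
ee_pos: [0.5409, -0.0751, 0.0996]
tcp_rot: [-3.13, 0.031, 2.952]
wrist_force: [-0.4, -0.8, 0.5]
opening: 0.003
t 10.7833 tcp [540.9 -75.1  99.6] rot [-3.1296  0.0308  2.9518] F [-0.4 -0.8  0.5] op 0.003
clamp xy of tcp mm -3.8 -80.9 tip z 80.58742120301112
to wheel, tool x,y shares -0.025 0.006 turn share -0.022
```

```bash
python3 -m pendant '[0,0,0.04,0,0,0,0.02,0,0,0,0.013,0]'; python3 st.py;  python3 -m pendant '[-0.015,0,0.003,0]'; python3 st.py
```

```text
time_s: 11.08
ee_pos: [0.5425, -0.0748, 0.0891]
tcp_rot: [-3.128, 0.032, 2.955]
wrist_force: [-2.5, -6.2, 9.0]
opening: -0.002
t 11.0833 tcp [542.5 -74.8  89.1] rot [-3.128   0.0322  2.9545] F [-2.5 -6.2  9. ] op -0.002
clamp xy of tcp mm -2.3 -80.2 tip z 70.13264279018264
to wheel, tool x,y shares -0.015 0.002 turn share -0.016
time_s: 11.17
ee_pos: [0.5448, -0.0754, 0.0889]
tcp_rot: [-3.127, 0.032, 2.955]
wrist_force: [-1.8, -1.4, 7.4]
opening: -0.001
t 11.1667 tcp [544.8 -75.4  88.9] rot [-3.1269  0.0324  2.9551] F [-1.8 -1.4  7.4] op -0.001
clamp xy of tcp mm 0.0 -80.4 tip z 69.94375839663084
to wheel, tool x,y shares 0.0 0.003 turn share -0.015
```

```bash
python3 -m pendant '[-0.006,0,0.002,0]'; python3 -m pendant '[0,0,-0.2,0,0,0.1,-0.05,0,0,0.2,0,0,0,0.2,0,0,-0.1,0.2,0,0,-0.07,0.15,0,0,0,0,0,0,0,0,0,0]'; python3 st.py; python3 - <<'E'
from h import *
np.save('pics/wrist_cal.npy',cams.get_calibration('wrist'),allow_pickle=True)
p,d=snap('wrist','w9')
cv2.imwrite('pics/w9z.png',cv2.resize(p[50:150,260:360,::-1],None,fx=6,fy=6,interpolation=cv2.INTER_NEAREST))
E
```

```text
time_s: 11.25
ee_pos: [0.5464, -0.0756, 0.0895]
tcp_rot: [-3.127, 0.034, 2.956]
wrist_force: [-2.8, -0.1, 7.1]
opening: 0.005
time_s: 11.92
ee_pos: [0.5966, 0.0533, 0.1268]
tcp_rot: [-3.128, 0.035, 2.956]
wrist_force: [-0.2, 0.1, 0.3]
opening: 0.002
t 11.9167 tcp [596.6  53.3 126.8] rot [-3.1281  0.0347  2.9565] F [-0.2  0.1  0.3] op 0.002
clamp xy of tcp mm 28.2 55.4 tip z 107.81909573498484
to wheel, tool x,y shares 0.182 -0.904 turn share -0.012
```

View pics/w9z.png

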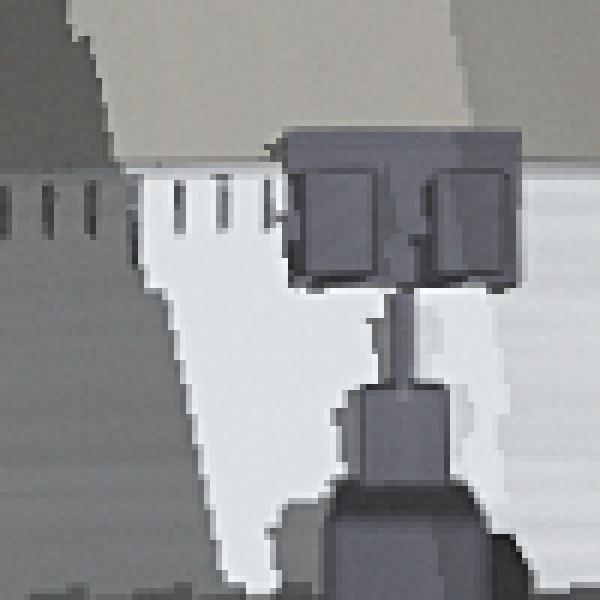

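The pointer (column about 401–402) now stands in front of the notch centre (about 404.5), within about 0.3 mm. I'll take the hand clear and do a final check.

```bash
python3 -m pendant '[0,0,-0.2,0,0.1,0.1,-0.2,0,0.2,0.15,-0.1,0,0.2,0.15,0,0,0.2,0.15,0,0,0.2,0.15,0,0,0.2,0.15,0,0,0,0,0,0,0,0,0,0]'; python3 st.py; python3 - <<'E'
from cl import *
p,d=snap('side','s9'); q,e=snap('scene','c9')
a=cv2.resize(p[190:345,250:420,::-1],(400,365),interpolation=cv2.INTER_CUBIC)
b=cv2.resize(q[210:360,195:395,::-1],(400,365),interpolation=cv2.INTER_CUBIC)
cv2.imwrite('pics/f9.png',np.hstack([a,b]))
for n,f,g in(('side','side0','s9'),('scene','scene0','c9')):
    A=cv2.imread(f'pics/{f}.png').astype(int);B=cv2.imread(f'pics/{g}.png').astype(int)
    print(n,{k:np.abs(A-B).max(2)[v].mean().round(1) for k,v in ({'tube':np.s_[250:302,254:280],'dish':np.s_[198:225,300:346],'vial':np.s_[233:258,355:370]} if n=='side' else {'tube':np.s_[322:358,258:338],'dish':np.s_[294:334,140:202],'vial':np.s_[257:281,234:250]}).items()})
E
```

```text
time_s: 12.72
ee_pos: [0.4475, 0.2082, 0.1951]
tcp_rot: [-3.128, 0.031, 2.946]
wrist_force: [0.2, 0.3, 0.6]
opening: -0.001
t 12.7167 tcp [447.5 208.2 195.1] rot [-3.1278  0.0312  2.9457] F [0.2 0.3 0.6] op -0.001
clamp xy of tcp mm -146.1 181.4 tip z 176.08604201926903
to wheel, tool x,y shares -1.004 -1.726 turn share -0.034
side {'tube': np.float64(66.8), 'dish': np.float64(10.9), 'vial': np.float64(25.6)}
scene {'tube': np.float64(47.3), 'dish': np.float64(21.9), 'vial': np.float64(42.0)}
```

View pics/f9.png

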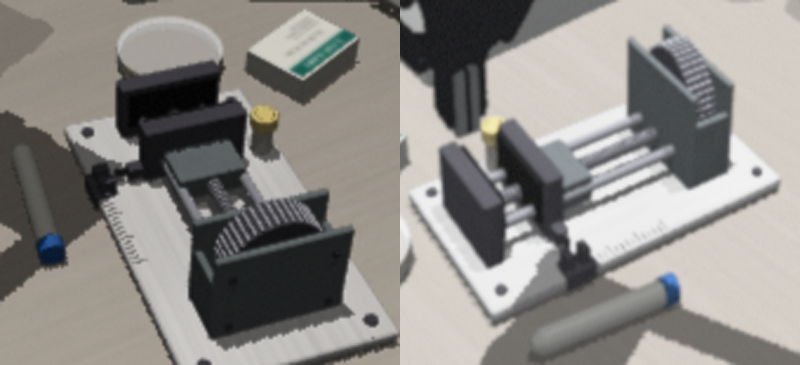

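```bash
python3 - <<'E'
from plant import bot
print(bot.finish_job())
E
```

```text
the job is handed in; nothing more can be done
None
```

I set the clamp to its gauge and handed the job in at about 12.7 s. I rolled the wheel with the shut fingertips in three strokes and one small nudge, reading 3–10 N of downward press.

- **Pointer:** the last overhead wrist picture showed it in front of the notch, about 0.3 mm (up to 0.4 mm) short of the notch centre on the wheel side. The gap is 6 mm wide. The picture was taken with the hand off the wheel.
- **Disagreeing measurements:** an earlier oblique view from the wheel position read about 1.4 mm further along than the overhead view. I trusted the overhead view because it has almost no parallax.
- **Fingertip length:** shut, the fingertips were at about the TCP's height, not 19 mm ahead of it as stated. I found first contact by force instead.
- **Sideways force:** two of the presses also read sideways force, up to about 6 N. I re-pressed after one and carried on through the other. I saw no sign of contact with the housing.
- **Loose items:** the tube and vial sat within about 1 px of their starting places in the side view, and the dish looked unmoved by eye. My automatic picture comparison was no use here, because the arm's shadow fell across that area.
- **Hand:** it finished well clear of the clamp, with the wrist force near zero.

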